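# Cap check on specimen jars before storage

## Task

The four specimen jars in the rack are going back into storage, but two of their screw caps have been left loose: with each jar standing in its hole, turn the cap gently clockwise and feel whether it gives. A sound cap holds at once, so stop there rather than wrench it; a loose one turns easily, so screw it down until it is firm, then lift that jar out and stand it upright in the steel tray for topping up, set down gently. Leave the two sound jars in the rack, do not unscrew any cap, and leave everything else where it is.

Things in the scene. Friction and masses are not known exactly. Their poses are not given: they have to be found in the camera images.
- rack: white plastic jar rack, 190 x 190 mm, fixed: a 6 mm base board and, on four posts, an 8 mm upper board (top 44 mm above the bench) with four 42 mm square holes at x, y = +-45 mm, a jar in each, standing on the base board. Origin: centre of its underside, on the bench; x, y along its sides, z up
- jar_a: amber glass specimen jar, one of four alike, 170 g: square body 40 x 40 x 60 mm, neck 31 mm across from 60 to 72 mm, black ribbed screw cap 38 mm across from 72 to 92 mm above the underside. Origin: centre of its underside; z up through the cap; x, y along its sides. In its hole it has 1 mm play each side and turns about 3 degrees either way before the hole holds it. It may be lifted by its cap
- jar_b: amber glass specimen jar, one of four alike, 170 g: square body 40 x 40 x 60 mm, neck 31 mm across from 60 to 72 mm, black ribbed screw cap 38 mm across from 72 to 92 mm above the underside. Origin: centre of its underside; z up through the cap; x, y along its sides. In its hole it has 1 mm play each side and turns about 3 degrees either way before the hole holds it. It may be lifted by its cap
- jar_c: amber glass specimen jar, one of four alike, 170 g: square body 40 x 40 x 60 mm, neck 31 mm across from 60 to 72 mm, black ribbed screw cap 38 mm across from 72 to 92 mm above the underside. Origin: centre of its underside; z up through the cap; x, y along its sides. In its hole it has 1 mm play each side and turns about 3 degrees either way before the hole holds it. It may be lifted by its cap
- jar_d: amber glass specimen jar, one of four alike, 170 g: square body 40 x 40 x 60 mm, neck 31 mm across from 60 to 72 mm, black ribbed screw cap 38 mm across from 72 to 92 mm above the underside. Origin: centre of its underside; z up through the cap; x, y along its sides. In its hole it has 1 mm play each side and turns about 3 degrees either way before the hole holds it. It may be lifted by its cap
- cap_a (a joint): how far the screw cap of jar_a is turned on its thread, rad, growing clockwise from above (tightening); 0 to 0.15 at the start, which tells nothing: loose and sound look alike. The gripped skirt springs on a soft liner, 3 N m per rad. A sound thread does not turn by hand; a loose one turns at under 0.1 N m and comes up firm after 0.4 to 0.6 rad. 0.3 N m tells firm; over 0.6 N m wrenches the jar in its hole
- cap_b (a joint): how far the screw cap of jar_b is turned on its thread, rad, growing clockwise from above (tightening); 0 to 0.15 at the start, which tells nothing: loose and sound look alike. The gripped skirt springs on a soft liner, 3 N m per rad. A sound thread does not turn by hand; a loose one turns at under 0.1 N m and comes up firm after 0.4 to 0.6 rad. 0.3 N m tells firm; over 0.6 N m wrenches the jar in its hole
- cap_c (a joint): how far the screw cap of jar_c is turned on its thread, rad, growing clockwise from above (tightening); 0 to 0.15 at the start, which tells nothing: loose and sound look alike. The gripped skirt springs on a soft liner, 3 N m per rad. A sound thread does not turn by hand; a loose one turns at under 0.1 N m and comes up firm after 0.4 to 0.6 rad. 0.3 N m tells firm; over 0.6 N m wrenches the jar in its hole
- cap_d (a joint): how far the screw cap of jar_d is turned on its thread, rad, growing clockwise from above (tightening); 0 to 0.15 at the start, which tells nothing: loose and sound look alike. The gripped skirt springs on a soft liner, 3 N m per rad. A sound thread does not turn by hand; a loose one turns at under 0.1 N m and comes up firm after 0.4 to 0.6 rad. 0.3 N m tells firm; over 0.6 N m wrenches the jar in its hole
- tray: shallow stainless tray, fixed: 170 x 250 mm outside (250 along its y), walls 3 mm thick and 22 mm high, floor top 3 mm above the bench. Origin: centre of its underside; z up. A dish lies near its +y end and forceps lie along y near its +x wall; the middle and the -y end are free
- dish: covered glass dish, 60 mm across, 14 mm high, in the tray near its +y end (about 20 mm to the -x side of the middle); stays there. Origin: centre of its underside
- forceps: steel forceps 112 mm long, 12 mm wide, 7 mm high, lying in the tray along its y, about 62 mm to the +x side of the middle; stay there. Origin: middle of the underside, x along their length
- objective: black microscope objective standing on the bench, 29 mm across, 46 mm high; bystander. Origin: centre of its underside
- oil_bottle: small amber bottle, 36 mm across, 75 mm high; bystander. Origin: centre of its underside
- stain_jar: square glass staining jar with lid, 60 mm wide, 105 mm high; bystander. Origin: centre of its underside
- beaker: white porcelain beaker, 70 mm across the rim, 90 mm high; bystander. Origin: centre of its underside
Mind the look-alikes: they are no part of the job. Leave any blue or yellow look-alike of the jar_d alone.

How it is judged:
By the outcome, as a careful person would: the job done as asked, in the order asked, and still so for the second after the job is handed in, with the robot touching nothing.
It also fails if it takes over 72 s, if anything falls off the work surface, if the arm or the gripper's body presses on something with over 40 N, if the wrist force passes 120 N, or if a joint passes its speed limit or range.

## Robot

A 6-joint arm with a two-finger parallel gripper is mounted at the origin on the work surface. World frame = base frame: x ahead of the robot, y to its left, z up, the work surface at z = 0. Lengths are in m, angles in rad, forces in N, time in s.
With the tool pointing down it reaches from about 0.3 to 0.95 m from the base axis. Payload 3.1 kg.
Tool frame: the origin (TCP) lies on the centre line of the jaws, within the pads' length; the fingertips stand 19 mm ahead of it and the grasp point (between the pads) is the TCP; z points along the fingers, y is the direction in which the jaws open and shut (so a half turn about z gives the same grasp; the last joint's range is limited). The gripper opens to 85 mm and grips with 20 to 120 N. Pads are 22 mm wide; open, the fingers measure 114 mm over their backs; the gripper's body (76 mm by 85 mm) begins 54 mm behind the grasp point. The pads swing forward as they close: fully open they stand 13 mm farther back than shut.
Start: joints at [1.179, 0.308, 1.634, -0, 1.2, -0.07], TCP at [0.198, 0.593, 0.25] pointing down, gripper open.
Joint ranges: [-3.06, 3.06], [-0.79, 1.96], [0.05, 2.63], [-1.19, 4.34], [0.05, 2.64], [-2.94, 2.94]. Speed limits (rad/s): [2.79, 2.79, 3.14, 3.14, 3.14, 3.14].

## Interface

Orientations are given as a 3x3 rotation matrix whose columns are the frame's x, y, z axes.
In Python, from bench import sensors, imaging, workorder gives the robot as it stands.
- The arm moves only by the shell command python3 -m inch 'ROWS' [OPENING]. ROWS is JSON, a list of rows, each a list of 6 numbers: the shift along the tool's x, y, z in m, then the turn, a rotation vector about the tool's x, y, z in degrees. In form: [[tx, ty, tz, ax, ay, az], ...]. A call has 1 to 12 rows; each row shifts and turns the commanded pose from where the row before left it, along the tool's axes as they then stand; what a row does not reach is not made up. A row lasts 1/8 s, in which the tool goes at most 62.5 mm and 10.7 degrees, less where a joint would pass 70% of its speed; a pose out of reach is approached as far as the arm can. A call is refused whole if a number of a shift passes 0.0625 or a number of a turn 10.7, either way. A call with a gripper value outside its range is refused whole. OPENING is the finger opening in m, from 0 to 0.0854, set as the call begins (- or left out, the last holds). The fingers move at their own pace and stop on an object; the grip force is fixed at half the most. Time passes only in rows, so rows that do not move let the fingers close. It gives the time, the measured TCP pose, the force and the opening at its end, in the units of the state.
- sensors.get_obs(): the state, without advancing time (a new reading comes with each control period).
- imaging.read_camera(name): name is "scene" or "top"; returns the picture (384x512x3 uint8, red, green, blue); there is no depth.
- imaging.camera_info(name): a dict with "fx", "fy", "cx", "cy" (pixels), "distortion" ([k1, k2, p1, p2, k3] as OpenCV has them; the pictures are not rectified), "T" (4x4, takes a point from camera to world coordinates). Camera axes: x right, y up, looking along -z (the intrinsics and any distortion apply to the point x, -y, -z); pixel columns grow to the right and rows downward; lengths in m; the calibration is good to about 2 mm. A picture is of the moment at which its call begins. camera_info takes no time and is no camera call.
- workorder.hand_in(): hands the job in, once; it reports no verdict.
The state is a dict: "time": time; "joint_pos": joint angles; "qd": joint speeds; "tau": joint torques, N m; "position": TCP position; "eef_rot": TCP orientation; "wrist_force": force on the tool from outside, world axes, zero at the start; "torque": the same for the moment, N m; "width": opening from 0.0 (shut) to 1.0 (fully open).
Only numpy, scipy, OpenCV 4.12 (cv2) and the standard library are available. Lean on these libraries where they do the work, as an engineer would, in place of code of your own. Each camera call takes 0.05 s, during which the arm holds its last target. There are 200 camera calls.

## Working session

There is one attempt and no reset: what is moved stays moved. The work goes in short steps, Python scripts to look and compute and a shell command to move; the robot and the scene stay as the last step left them, time stands still between calls to the robot, and variables do not carry over. Pictures are saved under pics/ and viewed, about 8 in all and at most 12, crops included, and the job is handed in when it is done.

```bash
mkdir -p pics; ls; python3 - <<'E'
from bench import sensors, imaging
import cv2,numpy as np
for n in("scene","top"):
    im=imaging.read_camera(n); cv2.imwrite(f"pics/{n}0.png",im[:,:,::-1]); i=imaging.camera_info(n)
    print(n,i["fx"],i["cx"],i["cy"],i["distortion"],np.round(i["T"],4).tolist())
o=sensors.get_obs();print({k:np.round(v,3).tolist() for k,v in o.items()})
E
```

```text
pics
scene 362.2142520110258 259.1066411067746 193.7741388178958 [-0.04989453  0.          0.          0.          0.        ] [[0.8005, -0.3334, 0.498, 1.1443], [0.5988, 0.4122, -0.6867, -0.7925], [0.0237, 0.8479, 0.5296, 0.6914], [0.0, 0.0, 0.0, 1.0]]
top 357.03601519365316 260.5113281696305 194.003331277687 [0.03054656 0.         0.         0.         0.        ] [[-0.0044, 0.9917, -0.1289, 0.4321], [-1.0, -0.0035, 0.0071, 0.0134], [0.0066, 0.1289, 0.9916, 1.1003], [0.0, 0.0, 0.0, 1.0]]
{'time': 0.1, 'joint_pos': [1.179, 0.309, 1.635, 0.0, 1.2, -0.07], 'qd': [-0.0, -0.002, -0.002, -0.001, 0.001, 0.001], 'tau': [-0.0, -41.64, -27.765, -0.0, 0.004, 0.0], 'position': [0.197, 0.592, 0.249], 'eef_rot': [[-0.949, 0.316, -0.001], [0.316, 0.949, -0.002], [0.0, -0.002, -1.0]], 'wrist_force': [0.445, -0.317, 0.926], 'torque': [0.015, 0.008, 0.037], 'width': 1.001}
```

View pics/top0.png

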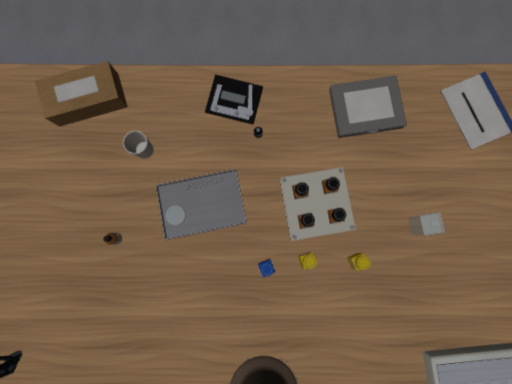

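View pics/scene0.png

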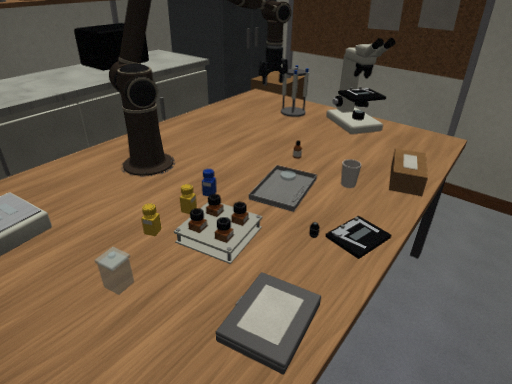

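The top view shows the rack at about (317,204) with four black caps, and the tray at about (202,205) with its dish on the left (+y) and forceps along the top (+x). The blue and yellow look-alikes sit below the rack.

```bash
cat > h.py <<'E'
import numpy as np,cv2
from bench import sensors,imaging
def ray(n,uv,z):
    i=imaging.camera_info(n);K=np.array([[i["fx"],0,i["cx"]],[0,i["fy"],i["cy"]],[0,0,1]])
    p=cv2.undistortPoints(np.array(uv,float).reshape(-1,1,2),K,np.array(i["distortion"]))[:,0]
    T=np.array(i["T"]);d=np.c_[p[:,0],-p[:,1],-np.ones(len(p))]@T[:3,:3].T;o=T[:3,3]
    return (o+d*((z-o[2])/d[:,2])[:,None])[:,:2]
def proj(n,P):
    i=imaging.camera_info(n);K=np.array([[i["fx"],0,i["cx"]],[0,i["fy"],i["cy"]],[0,0,1]])
    T=np.array(i["T"]);q=(np.array(P,float)-T[:3,3])@T[:3,:3]*[1,-1,-1]
    return cv2.projectPoints(q.reshape(-1,1,3),np.zeros(3),np.zeros(3),K,np.array(i["distortion"]))[0][:,0]
E
python3 - <<'E'
from h import *
im=imaging.read_camera("top");hsv=cv2.cvtColor(im,cv2.COLOR_RGB2HSV)
def big(m):
    c,_=cv2.findContours(m,cv2.RETR_EXTERNAL,cv2.CHAIN_APPROX_NONE);return max(c,key=cv2.contourArea)
def box(name,m,x0,y0,x1,y1,z):
    w=np.zeros(m.shape,np.uint8);w[y0:y1,x0:x1]=m[y0:y1,x0:x1]*255
    w=cv2.morphologyEx(w,cv2.MORPH_CLOSE,np.ones((5,5)))
    c=big(w);P=(ray("top",c[:,0],z)*1000).astype(np.float32)
    r=cv2.minAreaRect(P);print(name,"centre",np.round(r[0],1),"size",np.round(r[1],1),"ang",round(r[2],2))
low=hsv[:,:,1]<75
box("rack",low&(hsv[:,:,2]>120),270,155,365,250,.044)
box("tray",low,145,160,255,250,.022)
dark=((hsv[:,:,2]<45)*255).astype(np.uint8)
c,_=cv2.findContours(dark,cv2.RETR_EXTERNAL,cv2.CHAIN_APPROX_NONE)
for k in c:
    (u,v),r=cv2.minEnclosingCircle(k)
    if cv2.contourArea(k)>30 and 280<u<360 and 165<v<240:
        print("cap",np.round((u,v,r),1),cv2.contourArea(k),"z.088->",np.round(ray("top",[[u,v]],.090)*1000,1))
a=cv2.resize(im[160:250,150:370],None,fx=3.6,fy=3.6,interpolation=cv2.INTER_CUBIC);cv2.imwrite("pics/t1.png",a[:,:,::-1])
E
```

```text
rack centre [ 541.5 -161.9] size [192.8 194.7] ang 9.54
tray centre [543.8 188.1] size [171.8 251.5] ang 11.4
cap [307.1 219.7   6.5] 109.5 z.088-> [[ 489.6 -125.2]]
cap [338.3 214.2   6.7] 115.5 z.088-> [[ 505.  -213.9]]
cap [301.2 188.7   6.4] 108.5 z.088-> [[ 578.3 -110.2]]
cap [332.  183.5   6.5] 110.0 z.088-> [[ 593.  -198.7]]
```

View pics/t1.png

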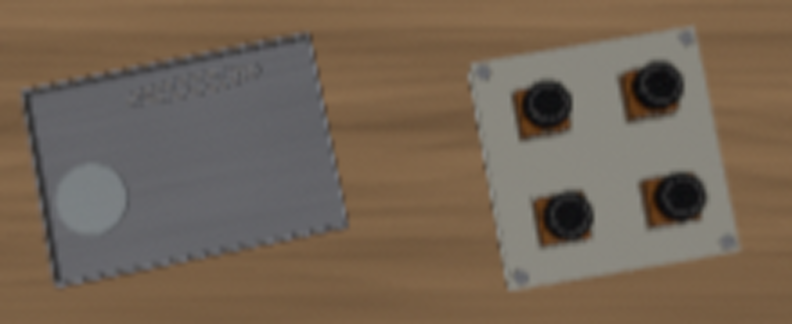

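The top view crop shows all four caps at one grid angle. Cap blobs and rack outline agree: centre (541.5, -162) mm, yaw 9.6°. The tray is at (544, 188), yaw 11.4°. Next I move over the near-left jar.

```bash
python3 -m inch '[[0,0,0,0,0,10.32],[0,0,0,0,0,10.32],[0,0,0,0,0,10.32],[0,0,0,0,0,10.32],[0,0,0,0,0,10.32],[0,0,0,0,0,10.32],[-0.058,0.013,0,0,0,0],[-0.058,0.013,0,0,0,0],[-0.058,0.013,0,0,0,0],[-0.058,0.013,0,0,0,0],[-0.058,0.013,0,0,0,0],[-0.058,0.013,0,0,0,0]]' 0.065; python3 -m inch '[[-0.058,0.013,0,0,0,0],[-0.058,0.013,0.02,0,0,0],[-0.058,0.013,0.02,0,0,0],[-0.058,0.013,0.02,0,0,0],[-0.058,0.013,0.02,0,0,0],[-0.058,0.013,0.02,0,0,0],[-0.058,0.013,0,0,0,0],[0,0,0,0,0,0]]'
cat >> h.py <<'E'
def st(x=None,y=None,z=None):
    o=sensors.get_obs();R=np.array(o["eef_rot"]);p=np.array(o["position"])
    print("t",round(o["time"],2),"pos",np.round(p*1000,1),"yang",round(np.degrees(np.arctan2(R[1,1],R[0,1])),2),"zax",np.round(R[:,2],4),"F",np.round(o["wrist_force"],1),"M",np.round(o["torque"],3),"w",round(o["width"]*85.4,1),"j",np.round(o["joint_pos"],2))
    if x is not None: print("tool shift mm",np.round(R.T@(np.array([x,y,z])-p*1000),1))
E
python3 -c "
from h import *
st(489.6,-125.1,90)"
```

```text
time: 1.65
position: [0.3332, 0.2611, 0.2502]
eef_rot: [[-0.168, 0.986, 0.001], [0.986, 0.168, 0.0], [-0.0, 0.001, -1.0]]
wrist_force: [0.8, 0.0, 0.4]
width: 0.757
time: 2.65
position: [0.4919, -0.125, 0.1507]
eef_rot: [[-0.162, 0.987, 0.002], [0.987, 0.162, -0.001], [-0.002, 0.002, -1.0]]
wrist_force: [-0.8, 0.1, 0.4]
width: 0.757
t 2.65 pos [ 491.9 -125.   150.7] yang 9.35 zax [ 0.0018 -0.0013 -1.    ] F [-0.8  0.1  0.4] M [ 0.045 -0.002 -0.024] w 64.6 j [-0.33  0.21  1.99 -0.    0.95 -0.5 ]
tool shift mm [ 0.4 -2.4 60.7]
```

```bash
python3 -m inch '[[0,-0.002,0.02,0,0,0],[0,0,0.025,0,0,0],[0,0,0.015,0,0,0],[0,0,0,0,0,0]]'; python3 -c "
from h import *
st(489.6,-125.1,90)
for n in('top','scene'): 
    im=imaging.read_camera(n);c=im[150:260,250:390] if n=='top' else im[150:270,150:290]
    cv2.imwrite(f'pics/d_{n}.png',cv2.resize(c,None,fx=4,fy=4,interpolation=cv2.INTER_CUBIC)[:,:,::-1])"
```

```text
time: 3.15
position: [0.4868, -0.1204, 0.0894]
eef_rot: [[-0.168, 0.986, -0.003], [0.986, 0.168, 0.001], [0.002, -0.003, -1.0]]
wrist_force: [-0.9, -0.4, -0.1]
width: 0.761
t 3.15 pos [ 486.8 -120.4   89.4] yang 9.69 zax [-0.0032  0.0012 -1.    ] F [-0.9 -0.4 -0.1] M [ 0.01  -0.007 -0.017] w 65.0 j [-0.33  0.3   2.03  0.    0.82 -0.5 ]
tool shift mm [-5.1  1.9 -0.6]
```

View pics/d_scene.png

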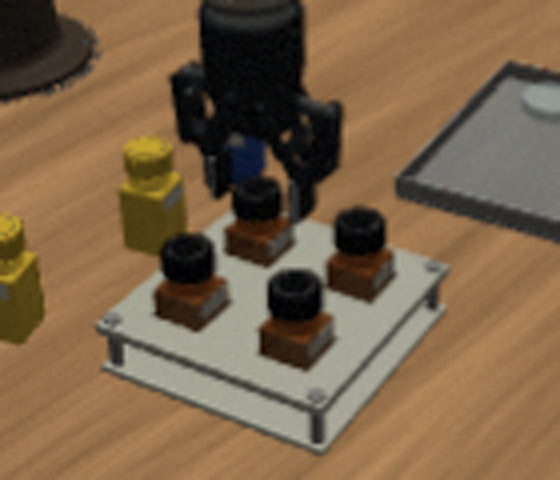

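The jaws straddle the near-left cap. The measured pose shifted between reads, so I check how it settles.

```bash
for i in 1 2 3; do python3 -m inch '[[0,0,0,0,0,0]]' | sed -n 2p; done; python3 -c "
from h import *
st(489.6,-125.1,90)"
```

```text
position: [0.4892, -0.1216, 0.0916]
position: [0.4889, -0.1217, 0.0915]
position: [0.4886, -0.1217, 0.0911]
t 3.62 pos [ 488.6 -121.7   91.1] yang 9.64 zax [ 8.e-04 -3.e-04 -1.e+00] F [ 0.4  0.4 -0.5] M [-0.049  0.03  -0.094] w 65.3 j [-0.33  0.3   2.02 -0.    0.82 -0.5 ]
tool shift mm [-3.6  0.4  1.1]
```

```bash
python3 -m inch '[[-0.0035,0.0003,0.001,0,0,0],[0,0,0,0,0,0],[0,0,0,0,0,0]]'; python3 -c "
from h import *
st(489.6,-125.1,90)"
python3 -m inch '[[0,0,0,0,0,0],[0,0,0,0,0,0],[0,0,0,0,0,0],[0,0,0,0,0,0],[0,0,0,0,0,0]]' 0.03;python3 -c "
from h import *
st(489.6,-125.1,90)"
```

```text
time: 4.0
position: [0.4891, -0.125, 0.0895]
eef_rot: [[-0.167, 0.986, -0.0], [0.986, 0.167, 0.0], [0.0, -0.0, -1.0]]
wrist_force: [-0.3, -0.2, 0.3]
width: 0.76
t 4.0 pos [ 489.1 -125.    89.5] yang 9.63 zax [-2.e-04  1.e-04 -1.e+00] F [-0.3 -0.2  0.3] M [ 0.021  0.009 -0.045] w 64.9 j [-0.34  0.3   2.02  0.    0.82 -0.5 ]
tool shift mm [-0.2  0.5 -0.5]
time: 4.62
position: [0.4895, -0.125, 0.0899]
eef_rot: [[-0.168, 0.986, 0.001], [0.986, 0.168, -0.0], [-0.0, 0.001, -1.0]]
wrist_force: [0.6, 0.3, 1.9]
width: 0.424
t 4.62 pos [ 489.5 -125.    89.9] yang 9.64 zax [ 7.e-04 -2.e-04 -1.e+00] F [0.6 0.3 1.9] M [ 0.019 -0.053  0.002] w 36.2 j [-0.34  0.3   2.02  0.    0.82 -0.5 ]
tool shift mm [-0.2  0.1 -0.1]
```

```bash
sed -i 's/^E$//' h.py; cat >> h.py <<'E'
def m():
    o=sensors.get_obs();R=np.array(o["eef_rot"])
    print("t",round(o["time"],2),"yang",round(np.degrees(np.arctan2(R[1,1],R[0,1])),2),"F",np.round(o["wrist_force"],1),"Mz",round(o["torque"][2],3),"w",round(o["width"]*85.4,1))
E
python3 -m inch '[[0,0,0,0,0,3],[0,0,0,0,0,0]]' >/dev/null; python3 -c "from h import *;m()"
python3 -m inch '[[0,0,0,0,0,2],[0,0,0,0,0,0]]' >/dev/null; python3 -c "from h import *;m()"
python3 -m inch '[[0,0,0,0,0,2],[0,0,0,0,0,0]]' >/dev/null; python3 -c "from h import *;m()"
```

```text
t 4.88 yang 6.69 F [ 0.  -0.3  1.2] Mz 0.06 w 36.5
t 5.12 yang 4.64 F [ 1.4 -0.4  2.8] Mz 0.082 w 36.5
t 5.38 yang 2.62 F [1.6 0.  3.1] Mz 0.08 w 36.2
```

```bash

for i in 1; do python3 -m inch '[[0,0,0,0,0,2],[0,0,0,0,0,0]]' >/dev/null; python3 -c "from h import *;m()"
python3 -m inch '[[0,0,0,0,0,2],[0,0,0,0,0,0]]' >/dev/null; python3 -c "from h import *;m()"; done
```

```text
t 5.62 yang 0.62 F [ 1.6 -0.1  3.8] Mz 0.127 w 36.3
t 5.88 yang -1.39 F [ 2.4 -0.3  3.8] Mz 0.054 w 36.4
```

```bash

python3 -m inch '[[0,0,0,0,0,2],[0,0,0,0,0,2],[0,0,0,0,0,0]]' >/dev/null; python3 -c "from h import *;m()"
python3 -m inch '[[0,0,0,0,0,2],[0,0,0,0,0,2],[0,0,0,0,0,0]]' >/dev/null; python3 -c "from h import *;m()"
```

```text
t 6.25 yang -5.38 F [ 2.2 -0.4  4.3] Mz 0.089 w 35.9
t 6.62 yang -9.44 F [ 2.4 -1.2  5. ] Mz 0.058 w 36.4
```

```bash

for k in 1; do python3 -m inch '[[0,0,0,0,0,2],[0,0,0,0,0,0]]' >/dev/null; python3 -c "from h import *;m()"
python3 -m inch '[[0,0,0,0,0,2],[0,0,0,0,0,0]]' >/dev/null; python3 -c "from h import *;m()"
python3 -m inch '[[0,0,0,0,0,2],[0,0,0,0,0,0]]' >/dev/null; python3 -c "from h import *;m()"; done
```

```text
t 6.88 yang -11.42 F [ 2.7 -0.5  5.3] Mz 0.052 w 36.4
t 7.12 yang -13.41 F [ 2.9 -1.1  5.2] Mz 0.029 w 36.5
t 7.38 yang -15.42 F [ 3.  -0.1  5.6] Mz 0.028 w 36.3
```

```bash

for k in 1; do python3 -m inch '[[0,0,0,0,0,2],[0,0,0,0,0,0]]' >/dev/null; python3 -c "from h import *;m()"
python3 -m inch '[[0,0,0,0,0,2],[0,0,0,0,0,0]]' >/dev/null; python3 -c "from h import *;m()"
python3 -m inch '[[0,0,0,0,0,2],[0,0,0,0,0,0]]' >/dev/null; python3 -c "from h import *;m()"; done
```

```text
t 7.62 yang -17.43 F [ 3.1 -0.2  5.4] Mz 0.055 w 36.7
t 7.88 yang -19.37 F [ 3.6 -1.2  5. ] Mz 0.133 w 36.2
t 8.12 yang -21.35 F [4.1 0.  4.7] Mz 0.211 w 36.3
```

```bash

python3 -m inch '[[0,0,0,0,0,2],[0,0,0,0,0,0]]' >/dev/null; python3 -c "from h import *;m()"
python3 -m inch '[[0,0,0,0,0,1.5],[0,0,0,0,0,0]]' >/dev/null; python3 -c "from h import *;m()"
```

```text
t 8.38 yang -23.4 F [ 5.3 -1.9  5.2] Mz 0.353 w 36.6
t 8.62 yang -24.88 F [ 6.  -0.7  3.6] Mz 0.386 w 36.6
```

```bash

python3 -m inch '[[0,0,0,0,0,-2.5],[0,0,0,0,0,-2.5],[0,0,0,0,0,0]]' >/dev/null; python3 -c "from h import *;m()"
python3 -m inch '[[0,0,-0.002,0,0,0],[0,0,-0.006,0,0,0],[0,0,-0.01,0,0,0],[0,0,-0.01,0,0,0],[0,0,-0.014,0,0,0],[0,0,-0.014,0,0,0],[0,0,-0.014,0,0,0],[0,0,0,0,0,0]]' >/dev/null; python3 -c "from h import *;m();st(538,166,165)"
```

```text
t 9.0 yang -19.92 F [ 6.2 -0.7  5.5] Mz 0.159 w 36.3
t 10.0 yang -19.88 F [-0.3 -0.1 -2. ] Mz 0.002 w 36.0
t 10.0 pos [ 488.9 -124.9  160.3] yang -19.88 zax [ 0.e+00 -1.e-04 -1.e+00] F [-0.3 -0.1 -2. ] M [ 0.003 -0.018  0.002] w 36.0 j [-0.34  0.19  1.99 -0.    0.97  0.01]
tool shift mm [290.3 -52.8  -4.8]
```

```bash

python3 -m inch '[[0.02,-0.0036,0,0,0,0],[0.04,-0.0073,0,0,0,0],[0.05,-0.0091,0,0,0,0],[0.05,-0.0091,0,0,0,0],[0.05,-0.0091,0,0,0,0],[0.04,-0.0073,0,0,0,0],[0.025,-0.0046,0,0,0,0],[0.015,-0.0027,0,0,0,0],[0,0,0,0,0,0],[0,0,0,0,0,0]]' >/dev/null; python3 -c "from h import *;st(538,166,87)"
```

```text
t 11.25 pos [537.5 164.8 159.2] yang -19.89 zax [-1.2e-03 -9.0e-04 -1.0e+00] F [ 0.4  0.2 -1.7] M [ 0.05  -0.034  0.015] w 36.0 j [ 0.22  0.29  1.85 -0.    0.99  0.57]
tool shift mm [ 1.4  0.1 72.2]
```

```bash

python3 -m inch '[[0,0,0.012,0,0,0],[0,0,0.018,0,0,0],[0,0,0.018,0,0,0],[0,0,0.012,0,0,0],[0,0,0.006,0,0,0],[0,0,0,0,0,0],[0,0,0.001,0,0,0],[0,0,0,0,0,0]]' >/dev/null; python3 -c "from h import *;st()"
python3 -m inch '[[0,0,0.001,0,0,0],[0,0,0.001,0,0,0],[0,0,0,0,0,0]]' >/dev/null; python3 -c "from h import *;st()"
```

```text
t 12.25 pos [538.5 166.   93.2] yang -19.85 zax [ 1.2e-03  3.0e-04 -1.0e+00] F [-0.2  0.1 -1. ] M [-0.033 -0.001  0.004] w 36.3 j [0.22 0.39 1.88 0.   0.87 0.57]
t 12.62 pos [537.9 165.7  90.5] yang -19.86 zax [-2.e-04 -0.e+00 -1.e+00] F [-0.6 -0.1 -3.5] M [-0.005  0.004  0.051] w 36.4 j [0.22 0.39 1.88 0.   0.86 0.57]
```

```bash

python3 -m inch '[[0,0,0.001,0,0,0],[0,0,0.0007,0,0,0],[0,0,0,0,0,0]]' >/dev/null; python3 -c "from h import *;st()"
python3 -m inch '[[0,0,0.0007,0,0,0],[0,0,0,0,0,0]]' >/dev/null; python3 -c "from h import *;st()"
python3 -m inch '[[0,0,0.0006,0,0,0],[0,0,0,0,0,0]]' >/dev/null; python3 -c "from h import *;st()"
```

```text
t 13.0 pos [537.9 165.7  88.8] yang -19.85 zax [-3.e-04 -1.e-04 -1.e+00] F [ 0.4  0.8 -3. ] M [ 0.021  0.012 -0.018] w 36.4 j [ 0.22  0.4   1.89 -0.    0.86  0.57]
t 13.25 pos [537.9 165.8  88.2] yang -19.86 zax [-1.e-04 -0.e+00 -1.e+00] F [-1.2  0.6 -2.9] M [-0.029 -0.021  0.059] w 36.7 j [ 0.22  0.4   1.89 -0.    0.86  0.57]
t 13.5 pos [537.9 165.7  87.6] yang -19.86 zax [-1.e-04 -0.e+00 -1.e+00] F [-0.3  0.3 -1.9] M [-0.038 -0.019 -0.027] w 35.9 j [ 0.22  0.4   1.89 -0.    0.86  0.57]
```

```bash

python3 -m inch '[[0,0,0.0007,0,0,0],[0,0,0,0,0,0]]' >/dev/null; python3 -c "from h import *;m()"
python3 -m inch '[[0,0,0.0006,0,0,0],[0,0,0,0,0,0]]' >/dev/null; python3 -c "from h import *;m()"
```

```text
t 13.75 yang -19.86 F [-0.3 -0.2 -1.5] Mz -0.017 w 36.2
t 14.0 yang -19.85 F [-0.4 -0.9  2.5] Mz 0.024 w 36.1
```

```bash

python3 -m inch '[[0,0,0,0,0,0],[0,0,0,0,0,0],[0,0,0,0,0,0],[0,0,0,0,0,0]]' 0.065 >/dev/null; python3 -c "from h import *;m()"
python3 -m inch '[[0,0,-0.01,0,0,0],[0,0,-0.03,0,0,0],[0,0,-0.03,0,0,-9.8],[0,0,0,0,0,-9.8],[0,0,0,0,0,-9.8],[0,0,0,0,0,0]]' >/dev/null; python3 -c "
from h import *;st(504.8,-213.9,150);st(578.4,-110.1,150)
im=imaging.read_camera('scene');cv2.imwrite('pics/e.png',cv2.resize(im[110:270,160:340],None,fx=4,fy=3.7,interpolation=cv2.INTER_CUBIC)[:,:,::-1])"
```

```text
t 14.5 yang -19.86 F [ 0.3 -0.3 -0.9] Mz -0.007 w 65.1
t 15.25 pos [538.2 165.8 157.1] yang 9.43 zax [ 1.e-03  2.e-04 -1.e+00] F [-0.5 -0.8  0.6] M [ 0.021 -0.006 -0.026] w 65.1 j [ 0.22  0.3   1.85 -0.    0.99  0.06]
tool shift mm [-369.1  -95.2    7. ]
t 15.25 pos [538.2 165.8 157.1] yang 9.43 zax [ 1.e-03  2.e-04 -1.e+00] F [-0.5 -0.8  0.6] M [ 0.021 -0.006 -0.026] w 65.1 j [ 0.22  0.3   1.85 -0.    0.99  0.06]
tool shift mm [-278.8   -5.6    7.1]
```

View pics/e.png

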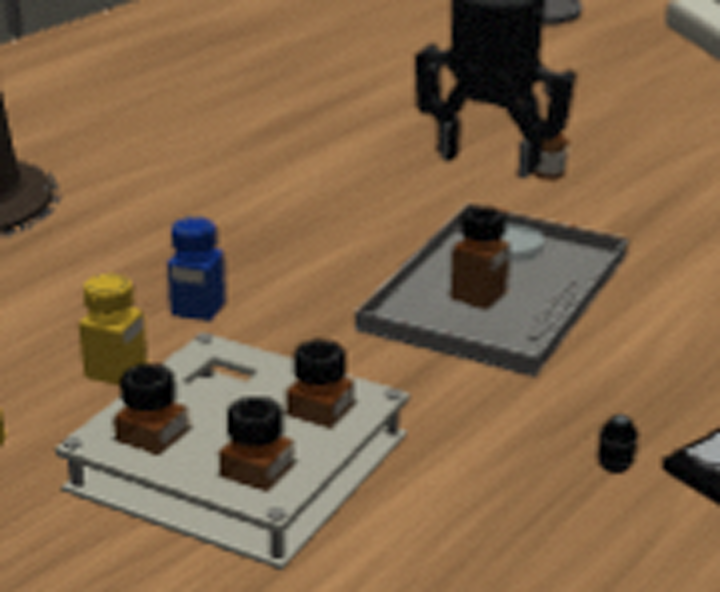

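The jar stands upright in the tray, the first hole is empty and nothing else has moved. The far-left jar is next.

```bash

python3 -m inch '[[-0.03,-0.001,0,0,0,0],[-0.05,-0.001,0,0,0,0],[-0.06,-0.001,0,0,0,0],[-0.06,-0.001,0,0,0,0],[-0.044,-0.001,0,0,0,0],[-0.024,-0.0006,0,0,0,0],[-0.011,0,0,0,0,0],[0,0,0.01,0,0,0],[0,0,0.025,0,0,0],[0,0,0.025,0,0,0],[0,0,0.007,0,0,0],[0,0,0,0,0,0]]' >/dev/null
python3 -m inch '[[0,0,0,0,0,0],[0,0,0,0,0,0]]' >/dev/null; python3 -c "from h import *;st(578.4,-110.1,90)"
```

```text
t 17.05 pos [ 579.6 -110.4   90.5] yang 9.55 zax [ 2.1e-03 -5.0e-04 -1.0e+00] F [-0.1 -0.9 -0.6] M [-0.055 -0.031 -0.02 ] w 64.9 j [-0.26  0.44  1.82  0.    0.88 -0.43]
tool shift mm [ 0.5 -1.2  0.5]
```

```bash

python3 -m inch '[[0.0003,-0.001,0.0003,0,0,0],[0,0,0,0,0,0]]' >/dev/null; python3 -c "from h import *;st(578.4,-110.1,90)"
python3 -m inch '[[0,0,0,0,0,0],[0,0,0,0,0,0],[0,0,0,0,0,0],[0,0,0,0,0,0],[0,0,0,0,0,0]]' 0.03 >/dev/null;python3 -c "from h import *;st()"
python3 -m inch '[[0,0,0,0,0,3],[0,0,0,0,0,0]]' >/dev/null; python3 -c "from h import *;m()"
python3 -m inch '[[0,0,0,0,0,2],[0,0,0,0,0,0]]' >/dev/null; python3 -c "from h import *;m()"
```

```text
t 17.3 pos [ 577.7 -110.3   89.3] yang 9.53 zax [ 3.e-04 -1.e-04 -1.e+00] F [-0.4  1.  -0.6] M [ 0.019  0.022 -0.024] w 64.5 j [-0.26  0.44  1.82  0.    0.88 -0.43]
tool shift mm [ 0.   0.7 -0.7]
t 17.93 pos [ 578.1 -110.3   89.3] yang 9.54 zax [ 9.e-04 -2.e-04 -1.e+00] F [ 0.8 -0.8  1.9] M [ 0.063 -0.07  -0.03 ] w 36.1 j [-0.26  0.44  1.82  0.    0.88 -0.43]
t 18.18 yang 6.59 F [ 1.6 -0.8  3.6] Mz -0.019 w 36.1
t 18.43 yang 4.56 F [ 0.3 -1.   3.9] Mz 0.089 w 36.3
```

```bash

python3 -m inch '[[0,0,0,0,0,2],[0,0,0,0,0,0]]' >/dev/null; python3 -c "from h import *;m()"
python3 -m inch '[[0,0,0,0,0,2],[0,0,0,0,0,0]]' >/dev/null; python3 -c "from h import *;m()"
```

```text
t 18.68 yang 2.55 F [ 0.8 -0.9  3.5] Mz 0.192 w 36.4
t 18.93 yang 0.52 F [2.9 0.  4.4] Mz 0.236 w 36.6
```

```bash

python3 -m inch '[[0,0,0,0,0,1.5],[0,0,0,0,0,0]]' >/dev/null; python3 -c "from h import *;m()"
```

```text
t 19.18 yang -0.97 F [2.9 0.3 3.3] Mz 0.291 w 36.2
```

```bash

python3 -m inch '[[0,0,0,0,0,-2.75],[0,0,0,0,0,-2.75],[0,0,0,0,0,0]]' >/dev/null; python3 -c "from h import *;m()"
python3 -m inch '[[0,0,0,0,0,0],[0,0,0,0,0,0],[0,0,0,0,0,0],[0,0,-0.02,0,0,0],[0,0,-0.025,0,0,-5],[0,0,0,0,0,0],[0,0,0,0,0,0]]' 0.065 >/dev/null; python3 -c "from h import *;st(593.4,-198.8,90)"
```

```text
t 19.55 yang 4.46 F [ 2.1 -0.3  4.9] Mz 0.067 w 36.5
t 20.43 pos [ 577.5 -110.1  134.3] yang 9.47 zax [ 2.e-04 -1.e-04 -1.e+00] F [0.1 0.3 0.1] M [-0.003 -0.017  0.013] w 64.6 j [-0.26  0.37  1.81 -0.    0.96 -0.43]
tool shift mm [-90.1   1.   44.3]
```

```bash

python3 -m inch '[[-0.03,0,0,0,0,0],[-0.04,0.001,0,0,0,0],[-0.0195,0,0,0,0,0],[0,0,0.01,0,0,0],[0,0,0.02,0,0,0],[0,0,0.014,0,0,0],[0,0,0,0,0,0],[0,0,0,0,0,0],[0,0,0,0,0,0]]' >/dev/null;  python3 -c "from h import *;st(593.4,-198.8,90)"
```

```text
t 21.55 pos [ 594.2 -198.3   90.9] yang 9.56 zax [ 1.5e-03 -6.0e-04 -1.0e+00] F [-0.4 -0.  -0.3] M [0.048 0.067 0.035] w 64.9 j [-0.39  0.49  1.73 -0.    0.92 -0.56]
tool shift mm [-0.3 -0.9  0.9]
```

```bash

python3 -m inch '[[0,0,0,0,0,0],[0,0,0,0,0,0],[0,0,0,0,0,0],[0,0,0,0,0,0],[0,0,0,0,0,0]]' 0.03 >/dev/null;python3 -c "from h import *;st(593.4,-198.8,90)"
python3 -m inch '[[0,0,0,0,0,3],[0,0,0,0,0,0]]' >/dev/null; python3 -c "from h import *;m()"
python3 -m inch '[[0,0,0,0,0,2],[0,0,0,0,0,0]]' >/dev/null; python3 -c "from h import *;m()"
python3 -m inch '[[0,0,0,0,0,2],[0,0,0,0,0,0]]' >/dev/null; python3 -c "from h import *;m()"
```

```text
t 22.18 pos [ 593.8 -198.5   90.9] yang 9.54 zax [ 7.e-04 -4.e-04 -1.e+00] F [-1.9  0.1  5.1] M [0.062 0.228 0.044] w 36.1 j [-0.39  0.49  1.73 -0.    0.92 -0.56]
tool shift mm [-0.2 -0.5  0.9]
t 22.43 yang 6.54 F [-2.4  1.1  4.9] Mz 0.031 w 35.8
t 22.68 yang 4.57 F [-2.2  0.8  5.4] Mz 0.133 w 36.1
t 22.93 yang 2.6 F [-1.7  0.6  5.3] Mz 0.326 w 36.2
```

```bash

for i in 1 2; do python3 -m inch '[[0,0,0,0,0,0]]' >/dev/null; python3 -c "from h import *;m()"; done
```

```text
t 23.05 yang 2.61 F [-1.6  1.2  5.8] Mz 0.262 w 36.4
t 23.18 yang 2.6 F [-1.8  1.5  5.5] Mz 0.255 w 36.3
```

```bash

python3 -m inch '[[0,0,0,0,0,-2],[0,0,0,0,0,-2.2],[0,0,0,0,0,0]]' >/dev/null; python3 -c "from h import *;m()"
python3 -m inch '[[0,0,0,0,0,0],[0,0,0,0,0,0],[0,0,0,0,0,0],[0,0,-0.02,0,0,0],[0,0,-0.025,0,0,-2.7],[0,0,0,0,0,0],[0,0,0,0,0,0]]' 0.065 >/dev/null; python3 -c "from h import *;st(504.8,-213.9,90)"
```

```text
t 23.55 yang 6.76 F [-2.1  0.6  5.4] Mz -0.006 w 36.3
t 24.43 pos [ 593.4 -198.3  135.3] yang 9.41 zax [ 4.e-04 -2.e-04 -1.e+00] F [-0.3 -1.1 -0.5] M [-0.042  0.015  0.024] w 65.0 j [-0.39  0.43  1.71 -0.    0.99 -0.56]
tool shift mm [ -0.9 -90.   45.2]
```

```bash

python3 -m inch '[[0,-0.03,0,0,0,0],[-0.001,-0.04,0,0,0,0],[0,-0.0195,0,0,0,0],[0,0,0.01,0,0,0],[0,0,0.02,0,0,0],[0,0,0.0145,0,0,0],[0,0,0,0,0,0],[0,0,0,0,0,0],[0,0,0,0,0,0]]' >/dev/null;  python3 -c "from h import *;st(504.8,-213.9,90)"
```

```text
t 25.55 pos [ 506.1 -214.2   91.2] yang 9.45 zax [ 1.4e-03 -7.0e-04 -1.0e+00] F [ 0.  -0.7 -0.4] M [ 0.003 -0.014  0.029] w 65.1 j [-0.48  0.37  1.92  0.    0.85 -0.64]
tool shift mm [ 0.5 -1.2  1.2]
```

```bash

python3 -m inch '[[0,-0.0005,0.0003,0,0,0],[0,0,0,0,0,0],[0,0,0,0,0,0],[0,0,0,0,0,0],[0,0,0,0,0,0]]' 0.03 >/dev/null;python3 -c "from h import *;st(504.8,-213.9,90)"
python3 -m inch '[[0,0,0,0,0,3],[0,0,0,0,0,0]]' >/dev/null; python3 -c "from h import *;m()"
python3 -m inch '[[0,0,0,0,0,2],[0,0,0,0,0,0]]' >/dev/null; python3 -c "from h import *;m()"
python3 -m inch '[[0,0,0,0,0,2],[0,0,0,0,0,0]]' >/dev/null; python3 -c "from h import *;m()"
```

```text
t 26.18 pos [ 505.1 -214.2   91. ] yang 9.44 zax [ 5.e-04 -4.e-04 -1.e+00] F [-2.   0.8  5.1] M [0.058 0.241 0.029] w 36.2 j [-0.48  0.37  1.92 -0.    0.85 -0.65]
tool shift mm [ 0.4 -0.2  1. ]
t 26.43 yang 6.43 F [-2.4  0.9  5.5] Mz 0.05 w 36.4
t 26.68 yang 4.44 F [-1.9 -0.1  5.1] Mz -0.004 w 36.2
t 26.93 yang 2.44 F [-1.2  0.5  5.9] Mz 0.054 w 36.2
```

```bash

python3 -m inch '[[0,0,0,0,0,2],[0,0,0,0,0,0]]' >/dev/null; python3 -c "from h import *;m()"
python3 -m inch '[[0,0,0,0,0,2],[0,0,0,0,0,0]]' >/dev/null; python3 -c "from h import *;m()"
python3 -m inch '[[0,0,0,0,0,2],[0,0,0,0,0,0]]' >/dev/null; python3 -c "from h import *;m()"
```

```text
t 27.18 yang 0.44 F [-2.   0.8  5.8] Mz 0.05 w 36.3
t 27.43 yang -1.56 F [-1.6 -0.1  5.6] Mz 0.055 w 36.2
t 27.68 yang -3.56 F [-1.3  1.1  5.5] Mz -0.014 w 36.5
```

Loose, as expected: 13° of turn with no resistance. I keep screwing it down.

```bash

python3 -m inch '[[0,0,0,0,0,2],[0,0,0,0,0,2],[0,0,0,0,0,0]]' >/dev/null; python3 -c "from h import *;m()"
python3 -m inch '[[0,0,0,0,0,2],[0,0,0,0,0,0]]' >/dev/null; python3 -c "from h import *;m()"
python3 -m inch '[[0,0,0,0,0,2],[0,0,0,0,0,0]]' >/dev/null; python3 -c "from h import *;m()"
```

```text
t 28.05 yang -7.56 F [-1.2  0.6  5.5] Mz 0.002 w 36.1
t 28.3 yang -9.56 F [-0.7  0.2  5.6] Mz -0.006 w 36.3
t 28.55 yang -11.56 F [-0.9  0.6  5. ] Mz 0.006 w 36.6
```

```bash

python3 -m inch '[[0,0,0,0,0,2],[0,0,0,0,0,0]]' >/dev/null; python3 -c "from h import *;m()"
python3 -m inch '[[0,0,0,0,0,2],[0,0,0,0,0,0]]' >/dev/null; python3 -c "from h import *;m()"
python3 -m inch '[[0,0,0,0,0,2],[0,0,0,0,0,0]]' >/dev/null; python3 -c "from h import *;m()"
```

```text
t 28.8 yang -13.56 F [-1.4  1.6  5. ] Mz 0.058 w 35.8
t 29.05 yang -15.56 F [-0.4  0.4  4.7] Mz 0.103 w 35.9
t 29.3 yang -17.56 F [-1.1  0.3  4.3] Mz 0.038 w 36.2
```

```bash

python3 -m inch '[[0,0,0,0,0,2],[0,0,0,0,0,0]]' >/dev/null; python3 -c "from h import *;m()"
python3 -m inch '[[0,0,0,0,0,2],[0,0,0,0,0,0]]' >/dev/null; python3 -c "from h import *;m()"
```

```text
t 29.55 yang -19.56 F [-1.2  0.3  5.1] Mz -0.006 w 36.2
t 29.8 yang -21.56 F [-0.7  0.6  5.9] Mz 0.05 w 36.3
```

```bash

python3 -m inch '[[0,0,0,0,0,2],[0,0,0,0,0,0]]' >/dev/null; python3 -c "from h import *;m()"
python3 -m inch '[[0,0,0,0,0,2],[0,0,0,0,0,0]]' >/dev/null; python3 -c "from h import *;m()"
```

```text
t 30.05 yang -23.54 F [-1.3  0.9  5.4] Mz 0.131 w 36.6
t 30.3 yang -25.52 F [-1.1  0.3  6.1] Mz 0.173 w 36.3
```

```bash

python3 -m inch '[[0,0,0,0,0,2],[0,0,0,0,0,0]]' >/dev/null; python3 -c "from h import *;m()"
```

```text
t 30.55 yang -27.49 F [-1.1  0.5  6. ] Mz 0.283 w 36.5
```

```bash

python3 -m inch '[[0,0,0,0,0,2],[0,0,0,0,0,0]]' >/dev/null; python3 -c "from h import *;m()"
python3 -m inch '[[0,0,0,0,0,1],[0,0,0,0,0,0]]' >/dev/null; python3 -c "from h import *;m()"
```

```text
t 30.8 yang -29.46 F [-1.4  0.3  5.6] Mz 0.317 w 36.5
t 31.05 yang -30.45 F [-2.4  0.3  5.7] Mz 0.436 w 36.4
```

```bash

python3 -m inch '[[0,0,0,0,0,-2.5],[0,0,0,0,0,-2.5],[0,0,0,0,0,0]]' >/dev/null; python3 -c "from h import *;m()"
python3 -m inch '[[0,0,-0.002,0,0,0],[0,0,-0.006,0,0,0],[0,0,-0.01,0,0,0],[0,0,-0.014,0,0,0],[0,0,-0.018,0,0,0],[0,0,-0.02,0,0,0],[0,0,-0.02,0,0,0],[0,0,-0.015,0,0,0],[0,0,0,0,0,0]]' >/dev/null; python3 -c "from h import *;st(550.8,102.8,195)"
```

```text
t 31.43 yang -25.49 F [-1.2  1.1  5.6] Mz 0.17 w 36.5
t 32.55 pos [ 505.7 -214.3  197.6] yang -25.57 zax [ 0.0029 -0.0013 -1.    ] F [-0.4  0.8 -2.2] M [ 0.011 -0.026  0.003] w 35.9 j [-0.48  0.22  1.86  0.    1.06 -0.03]
tool shift mm [305.5 -96.2   2.3]
```

```bash

python3 -m inch '[[0.02,-0.0063,0,0,0,0],[0.04,-0.0126,0,0,0,0],[0.05,-0.0157,0,0,0,0],[0.05,-0.0157,0,0,0,0],[0.05,-0.0157,0,0,0,0],[0.045,-0.0142,0,0,0,0],[0.03,-0.0095,0,0,0,0],[0.0205,-0.0065,0,0,0,0],[0,0,0.015,0,0,0],[0,0,0.025,0,0,0],[0,0,0,0,0,0],[0,0,0,0,0,0]]' >/dev/null; python3 -c "from h import *;st(550.8,102.8,93)"
```

```text
t 34.05 pos [549.4 102.6 154.8] yang -25.6 zax [-1.3e-03 -2.0e-04 -1.0e+00] F [ 0.4  0.2 -1.6] M [-0.052 -0.01  -0.052] w 36.3 j [ 0.11  0.29  1.86 -0.    0.98  0.55]
tool shift mm [ 0.8  1.2 61.8]
```

```bash

python3 -m inch '[[0,0,0.012,0,0,0],[0,0,0.018,0,0,0],[0,0,0.016,0,0,0],[0,0,0.01,0,0,0],[0,0,0.005,0,0,0],[0,0,0.001,0,0,0],[0,0,0,0,0,0],[0,0,0,0,0,0]]' >/dev/null; python3 -c "from h import *;st()"
python3 -m inch '[[0,0,0.001,0,0,0],[0,0,0.0005,0,0,0],[0,0,0,0,0,0]]' >/dev/null; python3 -c "from h import *;st()"
python3 -m inch '[[0,0,0.0007,0,0,0],[0,0,0,0,0,0]]' >/dev/null; python3 -c "from h import *;st()"
```

```text
t 35.05 pos [550.4 103.2  93.8] yang -25.55 zax [ 1.3e-03  1.0e-04 -1.0e+00] F [-0.5 -0.3 -1.1] M [-0.009  0.04  -0.057] w 36.1 j [ 0.11  0.38  1.89 -0.    0.86  0.55]
t 35.42 pos [549.8 103.1  91.7] yang -25.56 zax [-1.e-04 -0.e+00 -1.e+00] F [ 0.2 -0.5 -2. ] M [ 0.    -0.023 -0.017] w 36.4 j [0.11 0.39 1.89 0.   0.86 0.55]
t 35.67 pos [549.8 103.1  90.9] yang -25.56 zax [-2.e-04 -0.e+00 -1.e+00] F [ 0.6 -0.6 -1. ] M [-0.071 -0.001  0.041] w 35.8 j [ 0.11  0.39  1.89 -0.    0.86  0.55]
```

```bash

python3 -m inch '[[0,0,0.0007,0,0,0],[0,0,0.0007,0,0,0],[0,0,0,0,0,0]]' >/dev/null; python3 -c "from h import *;st()"
python3 -m inch '[[0,0,0.0007,0,0,0],[0,0,0,0,0,0]]' >/dev/null; python3 -c "from h import *;m()"
python3 -m inch '[[0,0,0.0006,0,0,0],[0,0,0,0,0,0]]' >/dev/null; python3 -c "from h import *;m()"
```

```text
t 36.05 pos [549.8 103.1  89.5] yang -25.56 zax [-2.e-04 -0.e+00 -1.e+00] F [-1.2 -0.6 -1.2] M [-0.024  0.036  0.017] w 36.3 j [ 0.11  0.39  1.89 -0.    0.86  0.55]
t 36.3 yang -25.56 F [ 0.1 -0.6 -1.6] Mz -0.033 w 36.2
t 36.55 yang -25.56 F [ 0.2 -0.2 -2.2] Mz -0.01 w 35.9
```

```bash

python3 -m inch '[[0,0,0.0006,0,0,0],[0,0,0,0,0,0]]' >/dev/null; python3 -c "from h import *;st()"
python3 -m inch '[[0,0,0.0005,0,0,0],[0,0,0,0,0,0]]' >/dev/null; python3 -c "from h import *;m()"
```

```text
t 36.8 pos [550.  103.2  88. ] yang -25.56 zax [ 1.e-04  1.e-04 -1.e+00] F [-1.2  1.2  2. ] M [0.016 0.164 0.012] w 36.2 j [0.11 0.39 1.89 0.   0.85 0.55]
t 37.05 yang -25.56 F [-2.2 -0.1  5.7] Mz -0.01 w 36.4
```

Contact at +5.7 N, so I release and rise.

```bash

python3 -m inch '[[0,0,0,0,0,0],[0,0,0,0,0,0],[0,0,0,0,0,0],[0,0,0,0,0,0],[0,0,-0.01,0,0,0],[0,0,-0.03,0,0,0],[0,0,-0.05,0,0,0],[0,0,-0.05,0,0,0],[0,0,0,0,0,0],[0,0,0,0,0,0]]' 0.065 >/dev/null; python3 -c "
from h import *;st()
im=imaging.read_camera('scene');cv2.imwrite('pics/f.png',cv2.resize(im[110:270,130:340],None,fx=3.7,fy=3.7,interpolation=cv2.INTER_CUBIC)[:,:,::-1])"
```

```text
t 38.3 pos [549.7 103.1 227.6] yang -25.56 zax [ 5.e-04  1.e-04 -1.e+00] F [ 0.3  0.6 -1.4] M [-0.002  0.     0.003] w 64.9 j [ 0.11  0.21  1.81 -0.    1.12  0.55]
```

View pics/f.png

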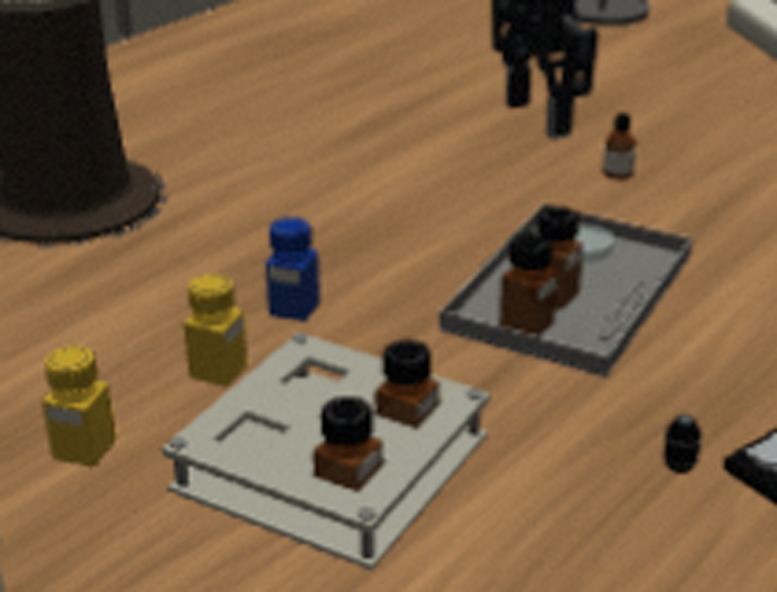

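Both jars stand upright in the tray, the two sound jars are still in the rack, and the gripper is clear.

```bash
python3 -c "
from bench import workorder;print(workorder.hand_in())"
```

```text
the job is handed in; nothing more can be done
None
```

I tightened the two loose caps and stood those jars upright in the tray. The two sound jars are still in the rack. I handed the job in at about 38 s, inside the 72 s limit.

| Jar in the rack | What the cap did | Final torque | Where it is now |
|---|---|---|---|
| Near-left | Loose; came up firm after about 34° of wrist turn | about 0.39 N m | Tray |
| Near-right | Loose; came up firm after about 40° of wrist turn | about 0.4 N m (last reading 0.44) | Tray |
| Far-left | Held at once; stopped there | about 0.29 N m | Rack |
| Far-right | Held at once; stopped there | 0.26–0.33 N m | Rack |

- **Winding back:** after each cap I turned the wrist back 4–5.5°, only to let the springy liner unwind. No torque reading went clearly below zero, so no cap was unscrewed.
- **Setting down:** the jars touched the tray floor at about 2.5 N and 5.7 N before I released them.
- **Last picture:** both tray jars were upright, the sound jars were in their holes, and the gripper was clear. The objective, dish, forceps, oil bottle and look-alikes were where they started; the staining jar and beaker were outside that crop.
- **Less certain:** single torque readings vary by about 0.05 N m. The sound caps' final readings are close to the 0.3 N m that tells firm, but well above the 0.1 N m a loose cap could give.

No check failed or disagreed.

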